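# Clear the pile into its inserts

### The job

Take the pile of sanding block, pine piece, tape roll and staple box apart from the top, one thing after another, and set each one straight into the wooden insert made for its shape and size, so that it lies flat on the insert's base inside the fences, the same way up as it was. Do not topple the pile or tip anything over, and leave the jar of screws and the tape measure standing where they are.

Things in the scene. Friction and masses are not known exactly. Their poses are not given: they have to be found in the camera images.
- staples_center (a point): small black box of staples with a white label on top, 35 mm (x) by 62 mm (y) by 28 mm high, the topmost thing of the pile, lying on the tape roll; the point is its centre, half-way up; y along its length, z up. About 0.12 kg
- tape_center (a point): roll of black insulating tape lying flat, 58 mm across, 18 mm high, second from the top of the pile, between staple box and pine piece; grasp it across its outside (its hole is blocked); the point is its centre, half-way up; z up, its yaw is arbitrary. About 0.03 kg
- pine_piece_center (a point): squared piece of pine wood, 48 mm (x) by 115 mm (y) by 38 mm high, lying crosswise on the cork block and under the tape roll; the point is its centre, half-way up; y along its length, z up. About 0.16 kg
- cork_block_center (a point): brown cork sanding block, 64 mm (x) by 101 mm (y) by 32 mm high, the lowest thing of the pile, on the bench (z = 0); the point is its centre, half-way up; y along its length, z up. About 0.06 kg
- insert_staples_pocket (a point): insert for the staple box, the smaller of the oblong ones: fixed on the bench, brown wooden base 4 mm thick, round the pocket dark wood corner fences 8 mm thick, 10 mm high above the base. Pocket 49 mm (x) by 76 mm (y), outside 69 by 96 mm. Open gaps for fingers at mid-side, 48 mm wide in the two long sides. Point: pocket's centre on the base's upper face, 4 mm above the bench; z up
- insert_tape_pocket (a point): insert for the tape roll, the square one with a round pocket: fixed on the bench, brown wooden base 4 mm thick, round the pocket dark wood corner fences 8 mm thick, 10 mm high above the base. Pocket round, 72 mm across, bounded by four short curved fences at the corners, outside 92 by 92 mm. Open gaps about 40 mm wide at the middle of each side (on its x and y axes). Point: pocket's centre on the base's upper face, 4 mm above the bench; z up
- insert_wood_pocket (a point): insert for the pine piece, the longest and slimmest one: fixed on the bench, brown wooden base 4 mm thick, round the pocket dark wood corner fences 8 mm thick, 10 mm high above the base. Pocket 62 mm (x) by 129 mm (y), outside 82 by 149 mm. Open gaps for fingers at mid-side, 61 mm wide in the two long sides. Point: pocket's centre on the base's upper face, 4 mm above the bench; z up
- insert_block_pocket (a point): insert for the cork block, the widest of the oblong ones: fixed on the bench, brown wooden base 4 mm thick, round the pocket dark wood corner fences 8 mm thick, 10 mm high above the base. Pocket 78 mm (x) by 115 mm (y), outside 98 by 135 mm. Open gaps for fingers at mid-side, 55 mm wide in the two long sides. Point: pocket's centre on the base's upper face, 4 mm above the bench; z up
- jar_center (a point): bystander, loose: jar of screws with a black lid, 66 mm across, 90 mm high, standing on the bench; the point is its centre, half-way up
- measure_center (a point): bystander, loose: yellow tape measure, 36 by 73 mm, 61 mm high, standing on the bench; the point is its centre, half-way up
There are look-alikes about, which are no part of the job. There is more than one size of the part that bears staples_center; the job needs the smaller.

How it is judged:
By the outcome, as a careful person would: the job done as asked, in the order asked, and still so for the second after the job is handed in, with the robot touching nothing.
It also fails if it takes over 102 s, if anything falls off the work surface, if the arm or the gripper's body presses on something with over 40 N, if the wrist force passes 120 N, or if a joint passes its speed limit or range.

### The arm

A 7-joint arm with a two-finger parallel gripper is mounted at the origin on a cart in front of the work surface, level with it; the furniture and walls round the work are solid. World frame = base frame: x ahead of the robot, y to its left, z up, the work surface at z = 0. Lengths are in m, angles in rad, forces in N, time in s.
With the tool pointing down it reaches from about 0.425 to 0.925 m from the base axis. Payload 6.8 kg.
Tool frame: the origin (TCP) lies midway between the tips of the shut fingers; the grasp point (between the pads) lies 19 mm behind it; z points along the fingers, y is the line along which they close (so a half turn about z gives the same grasp; the last joint's range is limited). The gripper opens to 85 mm and grips with 20 to 120 N. Pads are 22 mm wide; open, the fingers measure 114 mm over their backs; the gripper's body (76 mm by 85 mm) begins 54 mm behind the grasp point. The pads swing forward as they close: fully open they stand 13 mm farther back than shut.
Start: joints at [1.003, 0.477, 0.022, 1.555, -0.011, 1.109, -0.083], TCP at [0.3, -0.605, 0.231] pointing down, gripper open.
Joint ranges: [-2.96, 2.96], [-0.34, 2.1], [-1.41, 1.46], [0.24, 2.44], [-1.37, 4.51], [0.17, 1.92], [-2.96, 2.96]. Speed limits (rad/s): [2.39, 2.39, 3.14, 3.14, 3.14, 3.14, 3.14].

### API

Orientations are given as a unit quaternion [w, x, y, z].
In Python, from station import bot gives the robot as it stands.
- The arm moves only by the tool jog_arm, never from a script. Its argument "rows" is a list of rows, each an object of numbers: "fingers": the finger opening in mm, from 0 to 85.4; "x", "y", "z": the shift along the tool's x, y, z in mm; "ax", "ay", "az": the turn, a rotation vector about the tool's x, y, z in degrees. A call has exactly 8 rows; each row shifts and turns the commanded pose from where the row before left it, along the tool's axes as they then stand; what a row does not reach is not made up. A row lasts 1/10 s, in which the tool goes at most 50 mm and 8.59 degrees, less where a joint would pass 70% of its speed; a pose out of reach is approached as far as the arm can. A call with a gripper value outside its range is refused whole. The fingers move at their own pace and stop on an object; "force" is the grip in N (left out, the last holds). Time passes only in rows, so rows that do not move let the fingers close, or fill a call up. It gives the time, the measured TCP pose, the force, the opening and the grip force at its end, in the units of the state.
- bot.get_obs(): the state, without advancing time (a new reading comes with each control period).
- bot.read_camera(name): name is "scene" or "top" or "wrist"; returns a dict with "pixels" (384x512x3 uint8, red, green, blue), "vertical_fov" (degrees; the focal length in pixels is half the picture's height over the tangent of half this angle, whatever the lens; pixels are square), "cx", "cy" (the principal point, pixels), "world_from_camera" (4x4, takes a point from camera to world coordinates). Camera axes: x right, y down, z forward; pixel columns grow to the right and rows downward; lengths in m; the calibration is good to about 2 mm. A picture is of the moment at which its call begins. There is no depth.
- bot.hand_in(): hands the job in; it is judged then, once.
The state is a dict: "t": time; "q": joint angles; "joint_vel": joint speeds; "joint_torque": joint torques, N m; "eef_pos": TCP position; "tool_rot": TCP orientation; "contact_force": force on the tool from outside, world axes, zero at the start; "torque": the same for the moment, N m; "gripper_width": opening from 0.0 (shut) to 1.0 (fully open); "grasp_force": force on a finger pad.
Only numpy, scipy, OpenCV 4.12 (cv2) and the standard library are available. Lean on these libraries where they do the work, as an engineer would, in place of code of your own. Each camera call takes 0.05 s, during which the arm holds its last target. There are 200 camera calls.

## Working session

There is one attempt and no reset: what is moved stays moved. The work goes in short steps, Python scripts to look and compute and a tool call to move; the robot and the scene stay as the last step left them, time stands still between calls to the robot, and variables do not carry over. Pictures are saved under pics/ and viewed, at most 14 in all, crops included, and the job is handed in when it is done.

Besides the shell and the picture viewer there is one more tool, called after ">>>" by a JSON object that holds its "name" and its "arguments". jog_arm: Moves the arm, as the interface text tells. Its arguments: {"type":"object","properties":{"rows":{"type":"array","items":{"type":"object","properties":{"fingers":{"type":"number"},"x":{"type":"number"},"y":{"type":"number"},"z":{"type":"number"},"ax":{"type":"number"},"ay":{"type":"number"},"az":{"type":"number"}}}},"force":{"type":"number"}},"required":["rows"]}

```bash
mkdir -p pics; ls
cat > h.py <<'E'
import numpy as np, cv2
from station import bot
def cam(name,fn=None):
    c=bot.read_camera(name)
    if fn: cv2.imwrite('pics/'+fn,c['pixels'][:,:,::-1])
    return c
def ray(c,u,v):
    f=192/np.tan(np.radians(c['vertical_fov'])/2); T=np.array(c['world_from_camera'])
    d=T[:3,:3]@np.array([(u-c['cx'])/f,(v-c['cy'])/f,1]); return T[:3,3],d
def onplane(c,u,v,z):
    o,d=ray(c,u,v); return o+d*(z-o[2])/d[2]
def proj(c,p):
    f=192/np.tan(np.radians(c['vertical_fov'])/2); T=np.array(c['world_from_camera'])
    q=T[:3,:3].T@(np.array(p)-T[:3,3]); return q[:2]/q[2]*f+[c['cx'],c['cy']]
E
python3 - <<'E'
from h import *
for n in ['top','scene']:
    c=cam(n,n+'.png'); print(n,c['vertical_fov'],c['cx'],c['cy'],np.round(c['world_from_camera'],3).tolist())
o=bot.get_obs();print({k:np.round(v,3) for k,v in o.items()})
E
```

```text
pics
top 49.68189510342813 253.16174292530877 194.67735020315433 [[0.019, -0.981, 0.192, 0.268], [-1.0, -0.016, 0.017, -0.123], [-0.013, -0.192, -0.981, 1.543], [0.0, 0.0, 0.0, 1.0]]
scene 49.05179741828455 265.3504565129065 192.6274750135737 [[0.705, -0.302, 0.641, -0.206], [-0.709, -0.285, 0.645, -0.859], [-0.012, -0.909, -0.416, 0.597], [0.0, 0.0, 0.0, 1.0]]
{'t': np.float64(0.1), 'q': array([ 1.003,  0.478,  0.022,  1.556, -0.011,  1.109, -0.083]), 'joint_vel': array([-0.001,  0.001, -0.002, -0.003, -0.001,  0.   , -0.001]), 'joint_torque': array([ 5.0000e-03, -5.9777e+01,  1.6140e+00, -2.8196e+01,  1.3000e-02,
        5.0000e-03, -0.0000e+00]), 'eef_pos': array([ 0.299, -0.604,  0.23 ]), 'tool_rot': array([-0.001,  0.974,  0.228, -0.   ]), 'contact_force': array([-0.174,  0.45 ,  0.134]), 'torque': array([-0.05 ,  0.016,  0.004]), 'grasp_force': np.float64(0.0), 'gripper_width': np.float64(1.001)}
```

View pics/top.png

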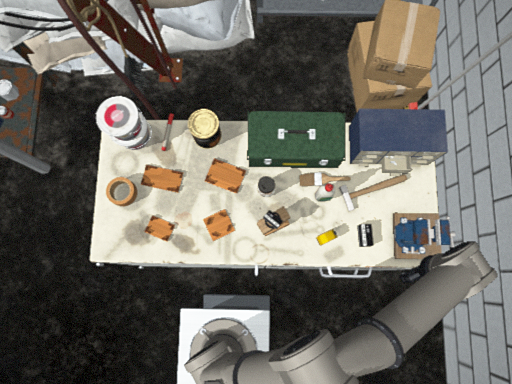

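View pics/scene.png

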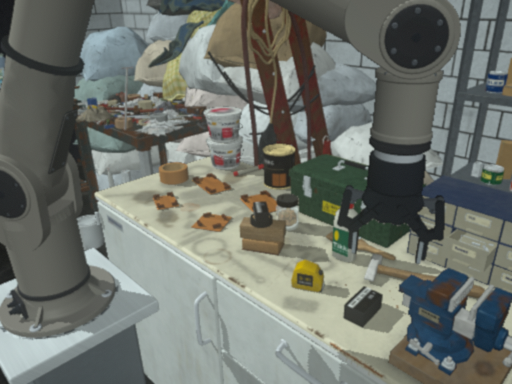

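The top view shows the pile at about (273,220), with inserts at (162,178), (225,175), (160,228) and (219,225). The jar is at (266,185) and the measure at (328,237).

Candidates for the staple box:
- The small black box on top of the pile, (271,216).
- The larger black box with a white stripe standing apart on the bench, (365,235).
- The black lid of the jar, (266,185).

By the description it is the one on the pile. I'll check it in an enlarged crop.

Run:
```python
import cv2
a=cv2.imread('pics/top.png')[155:255,130:310]
b=cv2.imread('pics/scene.png')[160:280,140:320]
a=cv2.resize(a,None,fx=4.4,fy=4.4,interpolation=cv2.INTER_CUBIC)
cv2.imwrite('pics/topc.png',a)
```

```text
(no output)
```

View pics/topc.png

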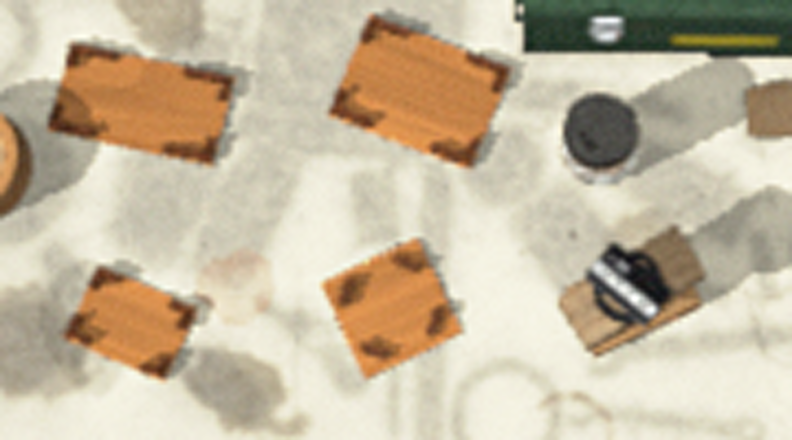

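The crop confirms it: a small black box with a white label lies on the black tape roll on the pile, crop (625,285). The wood insert is at upper left, the block insert at upper right, the staples insert at lower left and the tape insert at lower middle. Next I measure the inserts and bystanders.

Run:
```python
from h import *
c=cam('top')
hsv=cv2.cvtColor(c['pixels'],cv2.COLOR_RGB2HSV)
m=cv2.inRange(hsv,(3,130,40),(18,255,255)); m[:155]=0;m[255:]=0;m[:,:135]=0;m[:,250:]=0
m=cv2.morphologyEx(m,cv2.MORPH_CLOSE,np.ones((3,3)))
for k in cv2.findContours(m,0,1)[0]:
    if cv2.contourArea(k)<80: continue
    P=np.array([onplane(c,u,v,.008)[:2] for u,v in k[:,0].astype(float)])
    r=cv2.minAreaRect((P*1000).astype(np.float32))
    b=cv2.boxPoints(r); e=[b[1]-b[0],b[2]-b[1]]; e=max(e,key=np.linalg.norm)
    print(k[:,0].mean(0),np.round(r[0],1),np.round(r[1],1),'long axis deg',np.round(np.degrees(np.arctan2(e[1],e[0]))%180,1))
for n,u,v,z in [('jar',266,184,.09),('meas',328,237,.05),('pile',272.5,219.5,.1),('toolbox',248,162,.0)]: print(n,np.round(onplane(c,u,v,z),3))
w=cam('wrist');print(w['vertical_fov'],w['cx'],w['cy'])
from scipy.spatial.transform import Rotation as R
o=bot.get_obs(); q=o['tool_rot'];Rt=R.from_quat([q[1],q[2],q[3],q[0]]).as_matrix()
T=np.array(w['world_from_camera']);print(np.round(Rt,3));print('cam in tool',np.round(Rt.T@T[:3,:3],3),np.round(Rt.T@(T[:3,3]-o['eef_pos']),3))
```

```text
[159.26760563 228.15492958] [435.3 250. ] [92.3 66.3] long axis deg 67.6
[218.44444444 224.7654321 ] [451.8  29.7] [87.7 87.8] long axis deg 118.0
[161.38317757 178.36448598] [626.1 252.7] [145.4  78.1] long axis deg 78.5
[225.         175.52884615] [640.7  11.6] [130.7  95.9] long axis deg 70.0
jar [ 0.591 -0.143  0.09 ]
meas [ 0.409 -0.369  0.05 ]
pile [ 0.462 -0.168  0.1  ]
toolbox [ 0.697 -0.074  0.   ]
65.34211549292479 255.49276942694047 190.72576711871906
[[ 0.896  0.444 -0.001]
 [ 0.444 -0.896  0.001]
 [-0.    -0.001 -1.   ]]
cam in tool [[ 0.002 -0.957 -0.29 ]
 [ 1.     0.002  0.   ]
 [ 0.    -0.29   0.957]] [ 0.073 -0.    -0.142]
```

>>> {"name": "jog_arm", "arguments": {"rows": [{"fingers":60,"x":20,"y":-19,"z":-3},{"x":32,"y":-31,"z":-4},{"x":32,"y":-31,"z":-4},{"x":32,"y":-31,"z":-4},{"x":32,"y":-31,"z":-4},{"x":32,"y":-31,"z":-4},{"x":32,"y":-31,"z":-4},{"x":32,"y":-31,"z":-4}]}}

```text
invalid input
```

>>> {"name": "jog_arm", "arguments": {"force": 40, "rows": [{"fingers":60,"x":20,"y":-19,"z":-3,"ax":0,"ay":0,"az":0},{"fingers":60,"x":32,"y":-31,"z":-4,"ax":0,"ay":0,"az":0},{"fingers":60,"x":32,"y":-31,"z":-4,"ax":0,"ay":0,"az":0},{"fingers":60,"x":32,"y":-31,"z":-4,"ax":0,"ay":0,"az":0},{"fingers":60,"x":32,"y":-31,"z":-4,"ax":0,"ay":0,"az":0},{"fingers":60,"x":32,"y":-31,"z":-4,"ax":0,"ay":0,"az":0},{"fingers":60,"x":32,"y":-31,"z":-4,"ax":0,"ay":0,"az":0},{"fingers":60,"x":32,"y":-31,"z":-4,"ax":0,"ay":0,"az":0}]}}

```text
t: 1.0
eef_pos: [0.4137, -0.2833, 0.2625]
tool_rot: [0.0, 0.974, 0.228, 0.0]
contact_force: [0.7, -0.0, 1.0]
gripper_width: 0.704
grasp_force: 0.0
```

>>> {"name": "jog_arm", "arguments": {"rows": [{"fingers":60,"x":22,"y":-20,"z":0,"ax":0,"ay":0,"az":0},{"fingers":60,"x":22,"y":-20,"z":0,"ax":0,"ay":0,"az":0},{"fingers":60,"x":22,"y":-21,"z":0,"ax":0,"ay":0,"az":0},{"fingers":60,"x":22,"y":-21,"z":0,"ax":0,"ay":0,"az":0},{"fingers":60,"x":0,"y":0,"z":0,"ax":0,"ay":0,"az":-7},{"fingers":60,"x":0,"y":0,"z":0,"ax":0,"ay":0,"az":-7},{"fingers":60,"x":0,"y":0,"z":0,"ax":0,"ay":0,"az":-7},{"fingers":60,"x":0,"y":0,"z":0,"ax":0,"ay":0,"az":-5}]}}

```text
t: 1.8
eef_pos: [0.4558, -0.1725, 0.2622]
tool_rot: [-0.0, 0.896, 0.443, -0.0]
contact_force: [-0.1, -0.4, 0.2]
gripper_width: 0.704
grasp_force: 0.0
```

Run:
```python
from h import *
c=cam('wrist','w1.png'); np.save('w1.npy',c,allow_pickle=True)
o=bot.get_obs();print(o['eef_pos'],o['q'])
for p in [(.4353,.25,.004),(.4518,.0297,.004),(.591,-.143,.09)]: print(proj(c,p))
```

```text
[ 0.45582327 -0.17253094  0.26223191] [ 0.48179198  0.15112652 -0.27432074  1.93933745  0.04688301  1.05734726
 -0.46176721]
[  -7.00840642 -152.36183821]
[150.67379784  25.7653989 ]
[347.94575163  65.71458262]
```

View pics/w1.png

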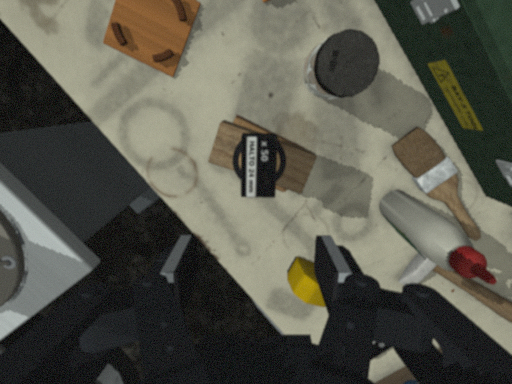

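The wrist view shows the staple box at about (258,165), its long side nearly vertical in the image, so the tool is already nearly aligned. The tape roll is under it, with the pine piece running from (210,145) to (315,170). The square tape insert is at (150,35). A crop will give the edges.

Run:
```python
import cv2
a=cv2.imread('pics/w1.png')[105:215,195:325]
cv2.imwrite('pics/w1c.png',cv2.resize(a,None,fx=5,fy=5,interpolation=cv2.INTER_CUBIC))
```

```text
(no output)
```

View pics/w1c.png

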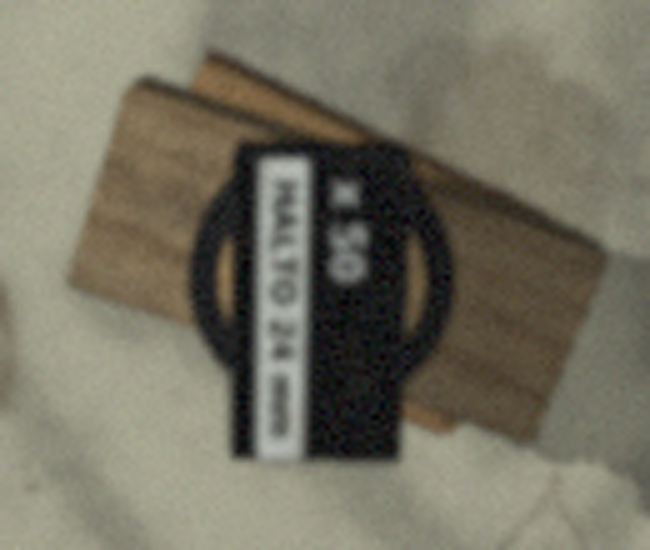

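The crop shows the box's top face with corners at crop (235,145), (405,145), (398,458) and (232,458). The tape roll's circle is centred near (322,275).

```bash
cat >> h.py <<'E'
from scipy.spatial.transform import Rotation as Ro
def pose():
    o=bot.get_obs(); q=o['tool_rot']; return np.array(o['eef_pos']),Ro.from_quat([q[1],q[2],q[3],q[0]]).as_matrix()
def yaw(M): return np.degrees(np.arctan2(M[1,0],M[0,0]))  # world angle of tool x
def go(target,yawt):
    p,M=pose(); d=M.T@(np.array(target)-p)*1000
    print('tool shift mm',np.round(d,1),'yaw now',round(yaw(M),1),'az',round(-((yawt-yaw(M)+90)%180-90),1))
E
python3 - <<'E'
from h import *
c=np.load('w1.npy',allow_pickle=True).item()
k=np.array([(235,145),(405,145),(398,458),(232,458)])/5+[195,105]
P=np.array([onplane(c,u,v,.116) for u,v in k]); print(np.round(P*1000,1))
print([np.round(np.linalg.norm(P[i]-P[(i+1)%4])*1000,1) for i in range(4)])
C=P.mean(0); e=(P[0]+P[1]-P[2]-P[3]); a=np.degrees(np.arctan2(e[1],e[0])); print('staple',np.round(C,4),a)
# tape circle outline at z=.088
t=np.array([(192,275),(452,280)])/5+[195,105]
Q=np.array([onplane(c,u,v,.088) for u,v in t]); print('tape',np.round(Q*1000,1),np.linalg.norm(Q[0]-Q[1]))
# pine top z=.07 corners
k=np.array([(140,80),(605,245),(535,440),(70,283)])/5+[195,105]
P=np.array([onplane(c,u,v,.07) for u,v in k]);print('pine',np.round(P*1000,1),P.mean(0),[np.round(np.linalg.norm(P[i]-P[(i+1)%4])*1000,1) for i in range(4)])
go([C[0],C[1],.116-.005],a)
E
```

```text
[[ 471.1 -130.7  116. ]
 [ 496.8 -150.3  116. ]
 [ 458.8 -200.   116. ]
 [ 432.1 -179.7  116. ]]
[np.float64(32.3), np.float64(62.6), np.float64(33.6), np.float64(62.6)]
staple [ 0.4647 -0.1652  0.116 ] 51.9773277711014
tape [[ 444.  -148.5   88. ]
 [ 487.7 -183.    88. ]] 0.055684188953407335
pine [[ 458.7 -109.9   70. ]
 [ 519.  -201.3   70. ]
 [ 480.3 -229.6   70. ]
 [ 417.7 -135.1   70. ]] [ 0.46891346 -0.16898207  0.07      ] [np.float64(109.6), np.float64(47.9), np.float64(113.3), np.float64(48.1)]
tool shift mm [ 11.2   2.6 151.2] yaw now 52.8 az 0.8
```

>>> {"name": "jog_arm", "arguments": {"rows": [{"fingers":62,"x":11,"y":3,"z":20,"ax":0,"ay":0,"az":1},{"fingers":62,"x":0,"y":0,"z":35,"ax":0,"ay":0,"az":0},{"fingers":62,"x":0,"y":0,"z":35,"ax":0,"ay":0,"az":0},{"fingers":62,"x":0,"y":0,"z":30,"ax":0,"ay":0,"az":0},{"fingers":62,"x":0,"y":0,"z":20,"ax":0,"ay":0,"az":0},{"fingers":62,"x":0,"y":0,"z":10,"ax":0,"ay":0,"az":0},{"fingers":62,"x":0,"y":0,"z":0,"ax":0,"ay":0,"az":0},{"fingers":62,"x":0,"y":0,"z":0,"ax":0,"ay":0,"az":0}]}}

```text
t: 2.65
eef_pos: [0.4657, -0.1659, 0.1131]
tool_rot: [0.0, 0.901, 0.433, 0.0]
contact_force: [0.5, -0.8, 0.1]
gripper_width: 0.723
grasp_force: 0.0
```

Run:
```python
from h import *
c=cam('wrist','w2.png'); cam('scene','s2.png')
a=cv2.imread('pics/w2.png'); b=cv2.imread('pics/s2.png')[160:280,180:340]
b=cv2.resize(b,(512,384)); cv2.imwrite('pics/v2.png',cv2.resize(np.hstack([a[100:384],b[:284]]),(800,222)))
go([.4647,-.1652,.088],52)
```

```text
tool shift mm [-0.2 -1.6 25.5] yaw now 51.3 az -0.7
```

View pics/v2.png

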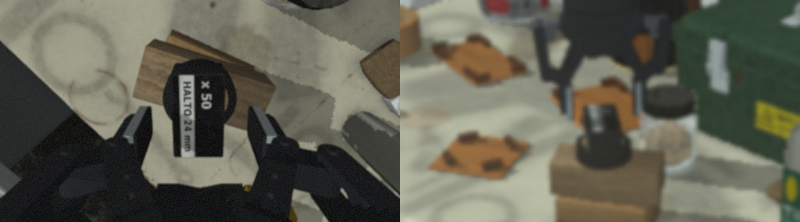

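The view shows the box between the pads (pads at about x 150 and 250, box centre at 202). Next: descend, close and lift.

>>> {"name": "jog_arm", "arguments": {"force": 30, "rows": [{"fingers":62,"x":0,"y":-1,"z":12,"ax":0,"ay":0,"az":0},{"fingers":62,"x":0,"y":0,"z":10,"ax":0,"ay":0,"az":0},{"fingers":62,"x":0,"y":0,"z":3,"ax":0,"ay":0,"az":0},{"fingers":25,"x":0,"y":0,"z":0,"ax":0,"ay":0,"az":0},{"fingers":25,"x":0,"y":0,"z":0,"ax":0,"ay":0,"az":0},{"fingers":25,"x":0,"y":0,"z":0,"ax":0,"ay":0,"az":0},{"fingers":25,"x":0,"y":0,"z":0,"ax":0,"ay":0,"az":0},{"fingers":25,"x":0,"y":0,"z":0,"ax":0,"ay":0,"az":0}]}}

```text
t: 3.55
eef_pos: [0.465, -0.1654, 0.0878]
tool_rot: [0.001, 0.901, 0.433, 0.001]
contact_force: [1.7, -0.6, 2.1]
gripper_width: 0.403
grasp_force: 33.5
```

>>> {"name": "jog_arm", "arguments": {"rows": [{"fingers":25,"x":0,"y":0,"z":-10,"ax":0,"ay":0,"az":0},{"fingers":25,"x":0,"y":0,"z":-25,"ax":0,"ay":0,"az":0},{"fingers":25,"x":0,"y":0,"z":-30,"ax":0,"ay":0,"az":0},{"fingers":25,"x":15,"y":-14,"z":-10,"ax":0,"ay":0,"az":0},{"fingers":25,"x":30,"y":-28,"z":0,"ax":0,"ay":0,"az":0},{"fingers":25,"x":30,"y":-28,"z":0,"ax":0,"ay":0,"az":0},{"fingers":25,"x":30,"y":-28,"z":0,"ax":0,"ay":0,"az":0},{"fingers":25,"x":30,"y":-28,"z":0,"ax":0,"ay":0,"az":0}]}}

```text
t: 4.35
eef_pos: [0.4491, 0.0204, 0.1627]
tool_rot: [0.0, 0.901, 0.433, -0.0]
contact_force: [0.9, 0.7, -0.7]
gripper_width: 0.406
grasp_force: 30.9
```

>>> {"name": "jog_arm", "arguments": {"rows": [{"fingers":25,"x":30,"y":-28,"z":0,"ax":0,"ay":0,"az":0},{"fingers":25,"x":30,"y":-28,"z":0,"ax":0,"ay":0,"az":0},{"fingers":25,"x":30,"y":-28,"z":0,"ax":0,"ay":0,"az":0},{"fingers":25,"x":30,"y":-28,"z":0,"ax":0,"ay":0,"az":0},{"fingers":25,"x":20,"y":-18,"z":0,"ax":0,"ay":0,"az":0},{"fingers":25,"x":0,"y":0,"z":0,"ax":0,"ay":0,"az":-6},{"fingers":25,"x":0,"y":0,"z":0,"ax":0,"ay":0,"az":-6},{"fingers":25,"x":0,"y":0,"z":0,"ax":0,"ay":0,"az":-4}]}}

```text
t: 5.15
eef_pos: [0.4353, 0.2095, 0.1624]
tool_rot: [0.0, 0.831, 0.556, -0.001]
contact_force: [-0.2, 0.2, -1.1]
gripper_width: 0.399
grasp_force: 30.8
```

Run:
```python
from h import *
c=cam('wrist','w3.png'); np.save('w3.npy',c,allow_pickle=True); cam('scene','s3.png')
go([.4353,.25,.005],67.6); print(bot.get_obs()['gripper_width'])
for p in [(.4353,.25,.008)]: print(proj(c,p))
```

```text
tool shift mm [ 37.7 -15.8 157.3] yaw now 67.4 az -0.2
0.40332906819367026
[240.39073827 138.17660331]
```

View pics/w3.png

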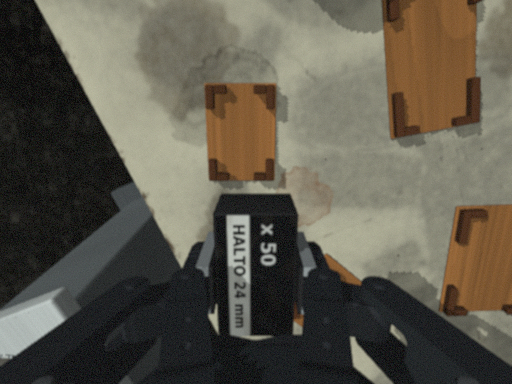

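The wrist view shows the gripped box at (255,265) and the staples insert with outer corners at (206,84), (275,83), (273,181) and (208,181). I'll measure the insert with a mask.

```bash
cat >> h.py <<'E'
def inserts(c,roi=None,z=.004,amin=600):
    hsv=cv2.cvtColor(cv2.GaussianBlur(c['pixels'],(3,3),0),cv2.COLOR_RGB2HSV)
    m=cv2.inRange(hsv,(3,110,30),(18,255,255)); m=cv2.morphologyEx(m,cv2.MORPH_CLOSE,np.ones((5,5)))
    if roi: mm=np.zeros_like(m); x0,x1,y0,y1=roi; mm[y0:y1,x0:x1]=m[y0:y1,x0:x1]; m=mm
    for k in cv2.findContours(m,0,1)[0]:
        if cv2.contourArea(k)<amin: continue
        P=np.array([onplane(c,u,v,z)[:2] for u,v in k[:,0].astype(float)])
        r=cv2.minAreaRect((P*1000).astype(np.float32)); b=cv2.boxPoints(r); e=max([b[1]-b[0],b[2]-b[1]],key=np.linalg.norm)
        print(cv2.boundingRect(k),'c',np.round(r[0],1),np.round(r[1],1),'ang',np.round(np.degrees(np.arctan2(e[1],e[0]))%180,1))
E
python3 - <<'E'
from h import *
c=np.load('w3.npy',allow_pickle=True).item()
inserts(c,(150,512,0,193))
E
```

```text
(205, 83, 71, 97) c [437.  254.1] [93.7 67.4] ang 67.7
(383, 0, 97, 138) c [627.1 244.6] [122.5  85.7] ang 78.7
```

>>> {"name": "jog_arm", "arguments": {"rows": [{"fingers":25,"x":20,"y":-8,"z":5,"ax":0,"ay":0,"az":0},{"fingers":25,"x":20,"y":-8,"z":15,"ax":0,"ay":0,"az":0},{"fingers":25,"x":0,"y":0,"z":30,"ax":0,"ay":0,"az":0},{"fingers":25,"x":0,"y":0,"z":30,"ax":0,"ay":0,"az":0},{"fingers":25,"x":0,"y":0,"z":30,"ax":0,"ay":0,"az":0},{"fingers":25,"x":0,"y":0,"z":20,"ax":0,"ay":0,"az":0},{"fingers":25,"x":0,"y":0,"z":10,"ax":0,"ay":0,"az":0},{"fingers":25,"x":0,"y":0,"z":5,"ax":0,"ay":0,"az":0}]}}

```text
t: 6.05
eef_pos: [0.4365, 0.2523, 0.0168]
tool_rot: [0.0, 0.833, 0.554, -0.001]
contact_force: [-0.1, 0.1, -1.4]
gripper_width: 0.403
grasp_force: 30.8
```

Run:
```python
from h import *
c=cam('wrist','w4.png'); go([.4365,.2528,.005],67.6)
a=cv2.imread('pics/w4.png')[150:384,120:400]; cv2.imwrite('pics/v4.png',cv2.resize(a,None,fx=2,fy=2))
```

```text
tool shift mm [ 0.3 -0.2 11.7] yaw now 67.3 az -0.3
```

View pics/v4.png

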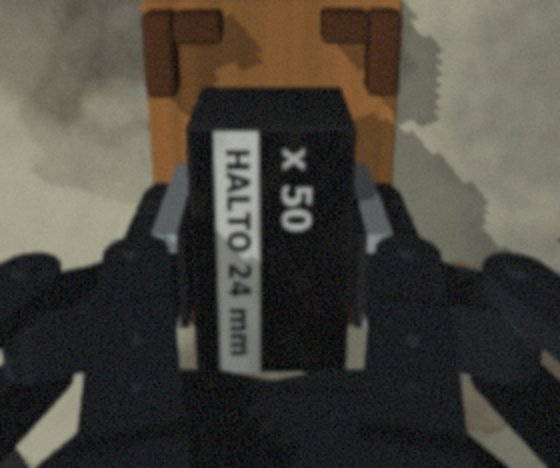

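The box is centred sideways over the insert, at crop (270,230). It is about 3 mm short of the far fences at crop y 43. Next: shift 2 mm, lower and release.

>>> {"name": "jog_arm", "arguments": {"rows": [{"fingers":25,"x":2,"y":0,"z":5,"ax":0,"ay":0,"az":0},{"fingers":25,"x":0,"y":0,"z":4,"ax":0,"ay":0,"az":0},{"fingers":25,"x":0,"y":0,"z":2,"ax":0,"ay":0,"az":0},{"fingers":25,"x":0,"y":0,"z":1,"ax":0,"ay":0,"az":0},{"fingers":25,"x":0,"y":0,"z":0,"ax":0,"ay":0,"az":0},{"fingers":36,"x":0,"y":0,"z":0,"ax":0,"ay":0,"az":0},{"fingers":44,"x":0,"y":0,"z":0,"ax":0,"ay":0,"az":0},{"fingers":48,"x":0,"y":0,"z":0,"ax":0,"ay":0,"az":0}]}}

```text
t: 6.9
eef_pos: [0.4377, 0.2546, 0.0055]
tool_rot: [0.0, 0.832, 0.554, 0.0]
contact_force: [-0.5, 0.3, -0.2]
gripper_width: 0.56
grasp_force: 0.0
```

>>> {"name": "jog_arm", "arguments": {"rows": [{"fingers":48,"x":0,"y":0,"z":-15,"ax":0,"ay":0,"az":0},{"fingers":48,"x":0,"y":0,"z":-40,"ax":0,"ay":0,"az":0},{"fingers":70,"x":0,"y":0,"z":-45,"ax":0,"ay":0,"az":0},{"fingers":72,"x":0,"y":0,"z":-45,"ax":0,"ay":0,"az":0},{"fingers":72,"x":-25,"y":12,"z":-35,"ax":0,"ay":0,"az":0},{"fingers":72,"x":-35,"y":18,"z":-30,"ax":0,"ay":0,"az":0},{"fingers":72,"x":-38,"y":19,"z":-20,"ax":0,"ay":0,"az":0},{"fingers":72,"x":-38,"y":19,"z":-10,"ax":0,"ay":0,"az":0}]}}

```text
t: 7.7
eef_pos: [0.4484, 0.102, 0.2486]
tool_rot: [0.001, 0.832, 0.555, 0.002]
contact_force: [0.6, 0.3, 0.5]
gripper_width: 0.841
grasp_force: 0.0
```

>>> {"name": "jog_arm", "arguments": {"rows": [{"fingers":72,"x":-38,"y":19,"z":0,"ax":0,"ay":0,"az":0},{"fingers":72,"x":-38,"y":19,"z":0,"ax":0,"ay":0,"az":0},{"fingers":72,"x":-38,"y":19,"z":0,"ax":0,"ay":0,"az":0},{"fingers":72,"x":-38,"y":19,"z":0,"ax":0,"ay":0,"az":0},{"fingers":72,"x":-38,"y":19,"z":0,"ax":0,"ay":0,"az":0},{"fingers":72,"x":-38,"y":19,"z":0,"ax":0,"ay":0,"az":0},{"fingers":72,"x":-13,"y":7,"z":0,"ax":0,"ay":0,"az":0},{"fingers":72,"x":0,"y":0,"z":0,"ax":0,"ay":0,"az":-8}]}}

```text
t: 8.5
eef_pos: [0.4663, -0.1687, 0.2461]
tool_rot: [0.0, 0.792, 0.61, 0.0]
contact_force: [0.2, 1.1, 0.1]
gripper_width: 0.844
grasp_force: 0.0
```

>>> {"name": "jog_arm", "arguments": {"rows": [{"fingers":72,"x":0,"y":0,"z":0,"ax":0,"ay":0,"az":-8},{"fingers":72,"x":0,"y":0,"z":0,"ax":0,"ay":0,"az":-8},{"fingers":72,"x":0,"y":0,"z":0,"ax":0,"ay":0,"az":-8},{"fingers":72,"x":0,"y":0,"z":0,"ax":0,"ay":0,"az":-8},{"fingers":72,"x":0,"y":0,"z":0,"ax":0,"ay":0,"az":-8},{"fingers":72,"x":0,"y":0,"z":0,"ax":0,"ay":0,"az":-8},{"fingers":72,"x":0,"y":0,"z":0,"ax":0,"ay":0,"az":0},{"fingers":72,"x":0,"y":0,"z":0,"ax":0,"ay":0,"az":0}]}}

```text
t: 9.3
eef_pos: [0.4667, -0.1657, 0.2458]
tool_rot: [0.0, 0.476, 0.88, 0.0]
contact_force: [0.4, -0.6, -0.4]
gripper_width: 0.845
grasp_force: 0.0
```

Run:
```python
from h import *
t=cam('top','t5.png'); c=cam('wrist','w5.png'); np.save('w5.npy',c,allow_pickle=True)
go([.466,-.166,.062],123.4)
a=cv2.imread('pics/w5.png'); u,v=proj(c,(.468,-.168,.08)).astype(int);print(u,v)
a=a[max(v-75,0):v+75,u-85:u+85]; b=cv2.imread('pics/t5.png')[195:255,130:200]
a=cv2.resize(a,None,fx=3,fy=3); b=cv2.resize(b,None,fx=4,fy=4); o=np.zeros((a.shape[0],a.shape[1]+b.shape[1],3),np.uint8); o[:,:a.shape[1]]=a;o[:b.shape[0],a.shape[1]:]=b
cv2.imwrite('pics/v5.png',o);print(o.shape,max(v-75,0),u-85)
```

```text
tool shift mm [  0.4  -0.7 183.6] yaw now 123.2 az -0.2
255 175
(450, 790, 3) 100 170
```

View pics/v5.png

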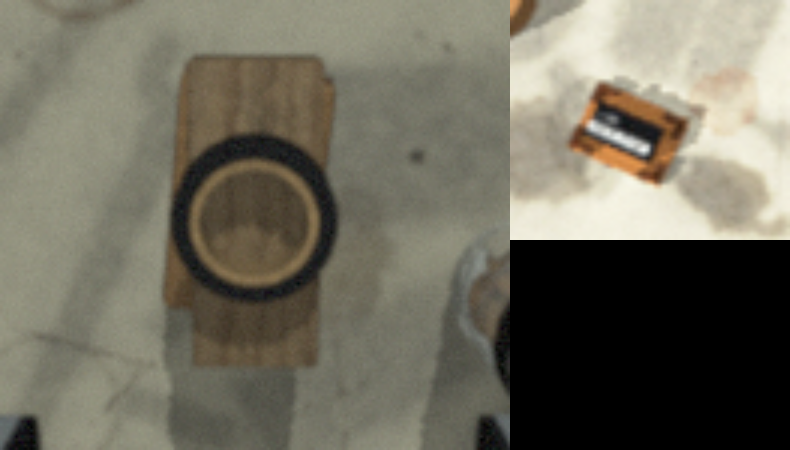

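The crop shows the tape roll centred at crop (254,217), which is wrist pixel (254.7,172.3). The pine under it is aligned with the tool, and a slightly turned cork edge shows at (170,300) and (333,85). The staple box lies inside its insert (inset, right).

Run:
```python
from h import *
c=np.load('w5.npy',allow_pickle=True).item()
g=cv2.cvtColor(c['pixels'],cv2.COLOR_RGB2HSV)[...,2]; m=(g<55).astype(np.uint8); mm=m*0; mm[135:210,220:290]=m[135:210,220:290]
k=max(cv2.findContours(mm,0,1)[0],key=cv2.contourArea)
P=np.array([onplane(c,u,v,.088)[:2]*1000 for u,v in k[:,0].astype(float)],np.float32)
C,r=cv2.minEnclosingCircle(P); print('tape',C,r)
go([C[0]/1000,C[1]/1000,.062],123.4)
def q(pts,z,n):
    P=np.array([onplane(c,u,v,z) for u,v in np.array(pts)/3+[170,100]]); e=P[0]+P[1]-P[2]-P[3]
    print(n,P.mean(0)[:2],np.degrees(np.arctan2(e[1],e[0]))%180,[round(np.linalg.norm(P[i]-P[i-1])*1000) for i in range(4)])
q([(188,57),(324,57),(318,365),(195,365)],.07,'pine')
for n,p in [('corkleft low',(165,305)),('corkright hi',(333,82)),('left top',(186,75))]: print(n,onplane(c,p[0]/3+170,p[1]/3+100,.032)*1000)
```

```text
tape (464.0379943847656, -165.32264709472656) 29.780237197875977
tool shift mm [  2.   -2.  183.6] yaw now 123.2 az -0.2
pine [ 0.46743539 -0.16770952] 123.35960538258956 [114, 47, 115, 47]
corkleft low [ 460.82511809 -227.21361757   32.        ]
corkright hi [ 467.43625611 -113.28746103   32.        ]
left top [ 418.23780202 -142.37802752   32.        ]
```

>>> {"name": "jog_arm", "arguments": {"rows": [{"fingers":72,"x":2,"y":-2,"z":15,"ax":0,"ay":0,"az":0},{"fingers":72,"x":0,"y":0,"z":35,"ax":0,"ay":0,"az":0},{"fingers":72,"x":0,"y":0,"z":40,"ax":0,"ay":0,"az":0},{"fingers":72,"x":0,"y":0,"z":40,"ax":0,"ay":0,"az":0},{"fingers":72,"x":0,"y":0,"z":30,"ax":0,"ay":0,"az":0},{"fingers":72,"x":0,"y":0,"z":16,"ax":0,"ay":0,"az":0},{"fingers":72,"x":0,"y":0,"z":8,"ax":0,"ay":0,"az":0},{"fingers":72,"x":0,"y":0,"z":0,"ax":0,"ay":0,"az":0}]}}

```text
t: 10.2
eef_pos: [0.4636, -0.1654, 0.0607]
tool_rot: [-0.001, 0.475, 0.88, -0.0]
contact_force: [0.2, -0.1, -0.0]
gripper_width: 0.844
grasp_force: 0.0
```

>>> {"name": "jog_arm", "arguments": {"force": 25, "rows": [{"fingers":66,"x":0,"y":0,"z":0,"ax":0,"ay":0,"az":0},{"fingers":62,"x":0,"y":0,"z":0,"ax":0,"ay":0,"az":0},{"fingers":59,"x":0,"y":0,"z":0,"ax":0,"ay":0,"az":0},{"fingers":57,"x":0,"y":0,"z":0,"ax":0,"ay":0,"az":0},{"fingers":52,"x":0,"y":0,"z":0,"ax":0,"ay":0,"az":0},{"fingers":52,"x":0,"y":0,"z":0,"ax":0,"ay":0,"az":0},{"fingers":52,"x":0,"y":0,"z":-4,"ax":0,"ay":0,"az":0},{"fingers":52,"x":0,"y":0,"z":-10,"ax":0,"ay":0,"az":0}]}}

```text
t: 11.0
eef_pos: [0.4634, -0.1655, 0.0754]
tool_rot: [-0.001, 0.475, 0.88, -0.0]
contact_force: [-0.6, -1.1, -0.4]
gripper_width: 0.665
grasp_force: 26.8
```

>>> {"name": "jog_arm", "arguments": {"rows": [{"fingers":52,"x":0,"y":0,"z":-30,"ax":0,"ay":0,"az":0},{"fingers":52,"x":0,"y":0,"z":-35,"ax":0,"ay":0,"az":0},{"fingers":52,"x":15,"y":12,"z":-25,"ax":0,"ay":0,"az":0},{"fingers":52,"x":30,"y":24,"z":-5,"ax":0,"ay":0,"az":0},{"fingers":52,"x":30,"y":24,"z":0,"ax":0,"ay":0,"az":0},{"fingers":52,"x":30,"y":24,"z":0,"ax":0,"ay":0,"az":0},{"fingers":52,"x":20,"y":14,"z":0,"ax":0,"ay":0,"az":0},{"fingers":52,"x":0,"y":0,"z":0,"ax":0,"ay":0,"az":5}]}}

```text
t: 11.8
eef_pos: [0.4773, -0.003, 0.1714]
tool_rot: [0.0, 0.51, 0.86, 0.001]
contact_force: [0.1, 0.2, -1.1]
gripper_width: 0.664
grasp_force: 27.0
```

Run:
```python
from h import *
c=cam('wrist','w6.png'); np.save('w6.npy',c,allow_pickle=True)
print(proj(c,(.452,.031,.004)));inserts(c)
go([.4518,.0297,0],118)
```

```text
[249.8661188  133.03848956]
(321, 158, 148, 129) c [644.6  16. ] [131. 103.] ang 69.9
(208, 84, 92, 93) c [453.6  33.1] [89.8 90.5] ang 117.0
(445, 0, 67, 101) c [620.3 213.7] [63.2 87.1] ang 168.5
tool shift mm [ 42.7  -6.2 171.2] yaw now 118.2 az 0.2
```

View pics/w6.png

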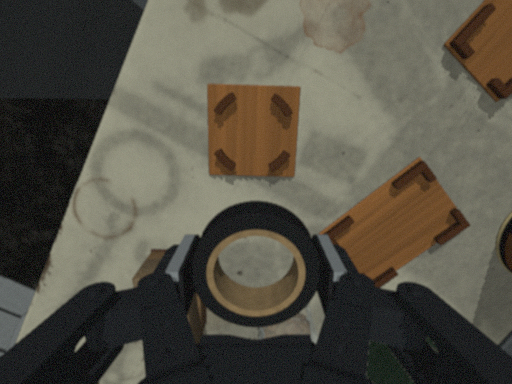

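The wrist view shows the tape held level at (255,265) and its square insert at (253,131), measured at (0.4536, 0.0331) with a size of 90 mm, which matches. Next: lower it there.

>>> {"name": "jog_arm", "arguments": {"rows": [{"fingers":52,"x":21,"y":-2,"z":10,"ax":0,"ay":0,"az":1},{"fingers":52,"x":22,"y":-2,"z":20,"ax":0,"ay":0,"az":0},{"fingers":52,"x":0,"y":0,"z":40,"ax":0,"ay":0,"az":0},{"fingers":52,"x":0,"y":0,"z":40,"ax":0,"ay":0,"az":0},{"fingers":52,"x":0,"y":0,"z":28,"ax":0,"ay":0,"az":0},{"fingers":52,"x":0,"y":0,"z":14,"ax":0,"ay":0,"az":0},{"fingers":52,"x":0,"y":0,"z":8,"ax":0,"ay":0,"az":0},{"fingers":52,"x":0,"y":0,"z":3,"ax":0,"ay":0,"az":0}]}}

```text
t: 12.65
eef_pos: [0.4536, 0.0284, 0.0071]
tool_rot: [-0.0, 0.52, 0.854, -0.0]
contact_force: [0.4, -0.8, -0.8]
gripper_width: 0.665
grasp_force: 27.0
```

>>> {"name": "jog_arm", "arguments": {"rows": [{"fingers":52,"x":0,"y":0,"z":3,"ax":0,"ay":0,"az":0},{"fingers":52,"x":0,"y":0,"z":2,"ax":0,"ay":0,"az":0},{"fingers":52,"x":0,"y":0,"z":1,"ax":0,"ay":0,"az":0},{"fingers":52,"x":0,"y":0,"z":1,"ax":0,"ay":0,"az":0},{"fingers":52,"x":0,"y":0,"z":1,"ax":0,"ay":0,"az":0},{"fingers":52,"x":0,"y":0,"z":0,"ax":0,"ay":0,"az":0},{"fingers":52,"x":0,"y":0,"z":0,"ax":0,"ay":0,"az":0},{"fingers":52,"x":0,"y":0,"z":0,"ax":0,"ay":0,"az":0}]}}

```text
t: 13.45
eef_pos: [0.4538, 0.0288, -0.0002]
tool_rot: [0.0, 0.52, 0.854, 0.0]
contact_force: [-1.2, 0.0, 5.6]
gripper_width: 0.662
grasp_force: 30.1
```

>>> {"name": "jog_arm", "arguments": {"rows": [{"fingers":52,"x":0,"y":0,"z":-2,"ax":0,"ay":0,"az":0},{"fingers":52,"x":3,"y":2,"z":0,"ax":0,"ay":0,"az":0},{"fingers":52,"x":0,"y":0,"z":2,"ax":0,"ay":0,"az":0},{"fingers":58,"x":0,"y":0,"z":0,"ax":0,"ay":0,"az":0},{"fingers":64,"x":0,"y":0,"z":0,"ax":0,"ay":0,"az":0},{"fingers":70,"x":0,"y":0,"z":0,"ax":0,"ay":0,"az":0},{"fingers":72,"x":0,"y":0,"z":-5,"ax":0,"ay":0,"az":0},{"fingers":72,"x":0,"y":0,"z":-20,"ax":0,"ay":0,"az":0}]}}

```text
t: 14.25
eef_pos: [0.4524, 0.0321, 0.0234]
tool_rot: [-0.001, 0.52, 0.854, -0.001]
contact_force: [-0.2, 0.1, 0.1]
gripper_width: 0.845
grasp_force: 0.0
```

>>> {"name": "jog_arm", "arguments": {"rows": [{"fingers":72,"x":0,"y":0,"z":-40,"ax":0,"ay":0,"az":0},{"fingers":72,"x":0,"y":0,"z":-45,"ax":0,"ay":0,"az":0},{"fingers":72,"x":0,"y":0,"z":-45,"ax":0,"ay":0,"az":0},{"fingers":72,"x":-24,"y":-10,"z":-20,"ax":0,"ay":0,"az":0},{"fingers":72,"x":-40,"y":-17,"z":0,"ax":0,"ay":0,"az":0},{"fingers":72,"x":-40,"y":-17,"z":0,"ax":0,"ay":0,"az":0},{"fingers":72,"x":-40,"y":-17,"z":0,"ax":0,"ay":0,"az":0},{"fingers":72,"x":-40,"y":-17,"z":0,"ax":0,"ay":0,"az":-6}]}}

```text
t: 15.05
eef_pos: [0.4687, -0.1686, 0.1748]
tool_rot: [0.0, 0.474, 0.881, -0.0]
contact_force: [0.9, 0.8, -0.5]
gripper_width: 0.847
grasp_force: 0.0
```

Run:
```python
from h import *
t=cam('top','t7.png'); c=cam('wrist','w7.png'); np.save('w7.npy',c,allow_pickle=True)
go([.4674,-.1677,.034],123.4)
a=cv2.imread('pics/w7.png'); u,v=proj(c,(.468,-.168,.07)).astype(int);print(u,v)
y0=max(v-75,0);a=a[y0:y0+150,u-85:u+85]; b=cv2.imread('pics/t7.png')[195:255,190:260]
a=cv2.resize(a,None,fx=3,fy=3); b=cv2.resize(b,None,fx=4,fy=4); o=np.zeros((a.shape[0],a.shape[1]+b.shape[1],3),np.uint8); o[:,:a.shape[1]]=a;o[:b.shape[0],a.shape[1]:]=b
cv2.imwrite('pics/v7.png',o);print(o.shape,y0,u-85)
```

```text
tool shift mm [  5.7   2.7 140.3] yaw now 123.0 az -0.4
261 180
(450, 790, 3) 105 176
```

View pics/v7.png

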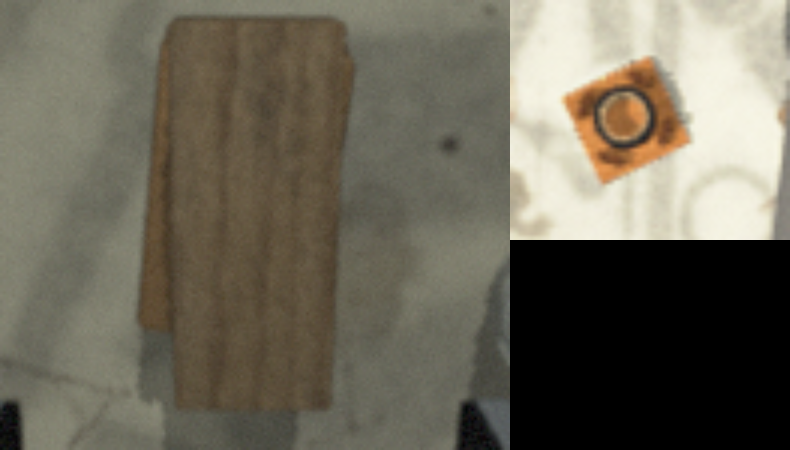

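The pine is straight between the fingers, at crop (255,215). The cork edge shows at left (140,328), and the tape roll lies in its insert (inset). Next: descend on the pine.

>>> {"name": "jog_arm", "arguments": {"force": 40, "rows": [{"fingers":72,"x":6,"y":2,"z":15,"ax":0,"ay":0,"az":0},{"fingers":72,"x":0,"y":0,"z":35,"ax":0,"ay":0,"az":0},{"fingers":72,"x":0,"y":0,"z":40,"ax":0,"ay":0,"az":0},{"fingers":72,"x":0,"y":0,"z":30,"ax":0,"ay":0,"az":0},{"fingers":72,"x":0,"y":0,"z":14,"ax":0,"ay":0,"az":0},{"fingers":72,"x":0,"y":0,"z":6,"ax":0,"ay":0,"az":0},{"fingers":60,"x":0,"y":0,"z":0,"ax":0,"ay":0,"az":0},{"fingers":54,"x":0,"y":0,"z":0,"ax":0,"ay":0,"az":0}]}}

```text
t: 15.95
eef_pos: [0.4682, -0.161, 0.0354]
tool_rot: [0.001, 0.475, 0.88, 0.0]
contact_force: [-0.8, -0.4, -0.5]
gripper_width: 0.631
grasp_force: 0.3
```

>>> {"name": "jog_arm", "arguments": {"rows": [{"fingers":50,"x":0,"y":0,"z":0,"ax":0,"ay":0,"az":0},{"fingers":48,"x":0,"y":0,"z":0,"ax":0,"ay":0,"az":0},{"fingers":42,"x":0,"y":0,"z":0,"ax":0,"ay":0,"az":0},{"fingers":42,"x":0,"y":0,"z":0,"ax":0,"ay":0,"az":0},{"fingers":42,"x":0,"y":0,"z":0,"ax":0,"ay":0,"az":0},{"fingers":42,"x":0,"y":0,"z":0,"ax":0,"ay":0,"az":0},{"fingers":42,"x":0,"y":0,"z":0,"ax":0,"ay":0,"az":0},{"fingers":42,"x":0,"y":0,"z":-4,"ax":0,"ay":0,"az":0}]}}

```text
t: 16.75
eef_pos: [0.4677, -0.1608, 0.0387]
tool_rot: [0.0, 0.475, 0.88, 0.0]
contact_force: [-0.5, 0.3, -1.7]
gripper_width: 0.556
grasp_force: 41.7
```

>>> {"name": "jog_arm", "arguments": {"rows": [{"fingers":42,"x":0,"y":0,"z":-25,"ax":0,"ay":0,"az":0},{"fingers":42,"x":0,"y":0,"z":-40,"ax":0,"ay":0,"az":0},{"fingers":42,"x":0,"y":0,"z":-45,"ax":0,"ay":0,"az":0},{"fingers":42,"x":0,"y":0,"z":-45,"ax":0,"ay":0,"az":0},{"fingers":42,"x":12,"y":18,"z":-25,"ax":0,"ay":0,"az":0},{"fingers":42,"x":21,"y":33,"z":0,"ax":0,"ay":0,"az":0},{"fingers":42,"x":21,"y":33,"z":0,"ax":0,"ay":0,"az":0},{"fingers":42,"x":21,"y":33,"z":0,"ax":0,"ay":0,"az":0}]}}

```text
t: 17.55
eef_pos: [0.5246, -0.0325, 0.2191]
tool_rot: [0.001, 0.475, 0.88, 0.0]
contact_force: [0.5, -0.4, -0.7]
gripper_width: 0.557
grasp_force: 42.0
```

>>> {"name": "jog_arm", "arguments": {"rows": [{"fingers":42,"x":21,"y":33,"z":0,"ax":0,"ay":0,"az":0},{"fingers":42,"x":21,"y":33,"z":0,"ax":0,"ay":0,"az":0},{"fingers":42,"x":21,"y":33,"z":0,"ax":0,"ay":0,"az":0},{"fingers":42,"x":21,"y":33,"z":0,"ax":0,"ay":0,"az":0},{"fingers":42,"x":23,"y":34,"z":0,"ax":0,"ay":0,"az":0},{"fingers":42,"x":0,"y":0,"z":0,"ax":0,"ay":0,"az":7},{"fingers":42,"x":0,"y":0,"z":0,"ax":0,"ay":0,"az":8},{"fingers":42,"x":0,"y":0,"z":0,"ax":0,"ay":0,"az":8}]}}

```text
t: 18.35
eef_pos: [0.6037, 0.1475, 0.2182]
tool_rot: [-0.0, 0.642, 0.766, 0.0]
contact_force: [-0.5, -0.9, -2.1]
gripper_width: 0.555
grasp_force: 42.0
```

>>> {"name": "jog_arm", "arguments": {"rows": [{"fingers":42,"x":0,"y":0,"z":0,"ax":0,"ay":0,"az":8},{"fingers":42,"x":0,"y":0,"z":0,"ax":0,"ay":0,"az":8},{"fingers":42,"x":0,"y":0,"z":0,"ax":0,"ay":0,"az":6},{"fingers":42,"x":0,"y":0,"z":0,"ax":0,"ay":0,"az":0},{"fingers":42,"x":0,"y":0,"z":0,"ax":0,"ay":0,"az":0},{"fingers":42,"x":0,"y":0,"z":0,"ax":0,"ay":0,"az":0},{"fingers":42,"x":0,"y":0,"z":0,"ax":0,"ay":0,"az":0},{"fingers":42,"x":0,"y":0,"z":0,"ax":0,"ay":0,"az":0}]}}

```text
t: 19.15
eef_pos: [0.6039, 0.1467, 0.2183]
tool_rot: [-0.0, 0.775, 0.632, -0.0]
contact_force: [0.0, 0.9, -0.9]
gripper_width: 0.556
grasp_force: 42.0
```

Run:
```python
from h import *
c=cam('wrist','w8.png'); np.save('w8.npy',c,allow_pickle=True)
print(proj(c,(.629,.257,.004)));inserts(c)
go([.629,.257,.0074],78.5); print(bot.get_obs()['gripper_width'],pose()[0])
```

```text
[258.187859    62.60328504]
(118, 224, 66, 63) c [444.6  52.2] [91.7 48.8] ang 28.3
(316, 207, 36, 50) c [679.5  39.3] [64.3 46.6] ang 69.6
(61, 53, 66, 95) c [435.8 253.7] [94.5 71.5] ang 67.6
(220, 0, 76, 132) c [626.9 250.4] [134.8  80.1] ang 78.8
tool shift mm [113.1   2.3 210.9] yaw now 78.4 az -0.1
0.5532879708385453 [0.60391708 0.14670831 0.21825227]
```

View pics/w8.png

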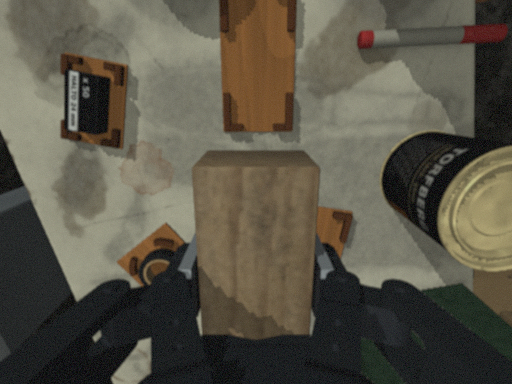

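The pine is held level at (255,245) with its far lower edge at y=151. The wood insert runs from its near edge at y=131 up out of the picture. The staple box and tape roll both lie in their inserts. I'll check where the pine sits in the grip.

Run:
```python
from h import *
c=np.load('w8.npy',allow_pickle=True).item(); p,M=pose()
for u,v in [(206,151),(306,151)]: print('far bottom',np.round(M.T@(onplane(c,u,v,.2146)-p)*1000,1))
for u,v in [(194,169),(319,169)]: print('far top',np.round(M.T@(onplane(c,u,v,.2526)-p)*1000,1))
for u,v in [(203,334),(311,334)]: print('near top',np.round(M.T@(onplane(c,u,v,.2526)-p)*1000,1))
```

```text
far bottom [ 49.8 -24.8   3.7]
far bottom [49.9 24.1  3.7]
far top [ 49.4 -23.2 -34.3]
far top [ 49.5  22.7 -34.3]
near top [-24.7 -23.5 -34.3]
near top [-24.6  23.9 -34.4]
```

>>> {"name": "jog_arm", "arguments": {"rows": [{"fingers":42,"x":20,"y":1,"z":0,"ax":0,"ay":0,"az":0},{"fingers":42,"x":40,"y":1,"z":5,"ax":0,"ay":0,"az":0},{"fingers":42,"x":40,"y":0,"z":15,"ax":0,"ay":0,"az":0},{"fingers":42,"x":20,"y":0,"z":30,"ax":0,"ay":0,"az":0},{"fingers":42,"x":0,"y":0,"z":40,"ax":0,"ay":0,"az":0},{"fingers":42,"x":0,"y":0,"z":40,"ax":0,"ay":0,"az":0},{"fingers":42,"x":0,"y":0,"z":30,"ax":0,"ay":0,"az":0},{"fingers":42,"x":0,"y":0,"z":20,"ax":0,"ay":0,"az":0}]}}

```text
t: 20.0
eef_pos: [0.6286, 0.2646, 0.0352]
tool_rot: [-0.001, 0.775, 0.632, -0.002]
contact_force: [1.7, -0.6, -0.8]
gripper_width: 0.555
grasp_force: 42.1
```

Run:
```python
from h import *
p,M=pose(); t=np.array([.6281,.2567,.0074])+M@np.array([.0078,0,0]); go(t,78.7)
c=cam('wrist','w9.png'); go(t,78.7)
```

```text
tool shift mm [ 0.   1.1 27.8] yaw now 78.4 az -0.3
tool shift mm [ 1.1  2.4 25.1] yaw now 78.4 az -0.3
```

View pics/w9.png

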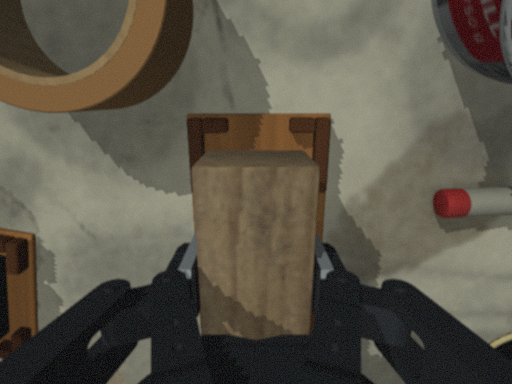

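The insert spans x 187 to 331 with its far edge at y=114. The pine's lower far edge spans 206 to 306 at y=151, so it is well over the pocket and about 2 mm left. Next: correct, lower and release.

>>> {"name": "jog_arm", "arguments": {"rows": [{"fingers":42,"x":1,"y":2,"z":8,"ax":0,"ay":0,"az":0},{"fingers":42,"x":0,"y":0,"z":7,"ax":0,"ay":0,"az":0},{"fingers":42,"x":0,"y":0,"z":5,"ax":0,"ay":0,"az":0},{"fingers":42,"x":0,"y":0,"z":3,"ax":0,"ay":0,"az":0},{"fingers":42,"x":0,"y":0,"z":2,"ax":0,"ay":0,"az":0},{"fingers":42,"x":0,"y":0,"z":0,"ax":0,"ay":0,"az":0},{"fingers":42,"x":0,"y":0,"z":0,"ax":0,"ay":0,"az":0},{"fingers":42,"x":0,"y":0,"z":0,"ax":0,"ay":0,"az":0}]}}

```text
t: 20.85
eef_pos: [0.6325, 0.2646, 0.0137]
tool_rot: [0.0, 0.775, 0.632, 0.0]
contact_force: [-0.2, 0.3, -1.5]
gripper_width: 0.553
grasp_force: 42.1
```

>>> {"name": "jog_arm", "arguments": {"rows": [{"fingers":42,"x":0,"y":-1,"z":3,"ax":0,"ay":0,"az":0},{"fingers":42,"x":0,"y":0,"z":2,"ax":0,"ay":0,"az":0},{"fingers":42,"x":0,"y":0,"z":1,"ax":0,"ay":0,"az":0},{"fingers":42,"x":0,"y":0,"z":0,"ax":0,"ay":0,"az":0},{"fingers":48,"x":0,"y":0,"z":0,"ax":0,"ay":0,"az":0},{"fingers":54,"x":0,"y":0,"z":0,"ax":0,"ay":0,"az":0},{"fingers":58,"x":0,"y":0,"z":0,"ax":0,"ay":0,"az":0},{"fingers":60,"x":0,"y":0,"z":-6,"ax":0,"ay":0,"az":0}]}}

```text
t: 21.65
eef_pos: [0.6309, 0.2644, 0.0128]
tool_rot: [-0.0, 0.775, 0.632, -0.001]
contact_force: [-0.7, -0.1, -0.1]
gripper_width: 0.7
grasp_force: 0.0
```

>>> {"name": "jog_arm", "arguments": {"rows": [{"fingers":62,"x":0,"y":0,"z":-20,"ax":0,"ay":0,"az":0},{"fingers":62,"x":0,"y":0,"z":-40,"ax":0,"ay":0,"az":0},{"fingers":70,"x":0,"y":0,"z":-48,"ax":0,"ay":0,"az":0},{"fingers":84,"x":0,"y":0,"z":-48,"ax":0,"ay":0,"az":0},{"fingers":84,"x":-25,"y":-4,"z":-40,"ax":0,"ay":0,"az":0},{"fingers":84,"x":-40,"y":-7,"z":-10,"ax":0,"ay":0,"az":0},{"fingers":84,"x":-44,"y":-7,"z":0,"ax":0,"ay":0,"az":0},{"fingers":84,"x":-44,"y":-7,"z":0,"ax":0,"ay":0,"az":0}]}}

```text
t: 22.45
eef_pos: [0.5755, 0.1188, 0.2207]
tool_rot: [0.001, 0.775, 0.632, 0.001]
contact_force: [0.0, -1.5, -0.8]
gripper_width: 0.98
grasp_force: 0.0
```

>>> {"name": "jog_arm", "arguments": {"rows": [{"fingers":84,"x":-44,"y":-7,"z":0,"ax":0,"ay":0,"az":0},{"fingers":84,"x":-44,"y":-7,"z":0,"ax":0,"ay":0,"az":0},{"fingers":84,"x":-44,"y":-7,"z":0,"ax":0,"ay":0,"az":0},{"fingers":84,"x":-44,"y":-7,"z":0,"ax":0,"ay":0,"az":0},{"fingers":84,"x":-44,"y":-7,"z":0,"ax":0,"ay":0,"az":0},{"fingers":84,"x":-44,"y":-8,"z":0,"ax":0,"ay":0,"az":0},{"fingers":84,"x":-42,"y":-8,"z":0,"ax":0,"ay":0,"az":0},{"fingers":84,"x":0,"y":0,"z":0,"ax":0,"ay":0,"az":-7}]}}

```text
t: 23.25
eef_pos: [0.4613, -0.1758, 0.2198]
tool_rot: [0.001, 0.738, 0.675, -0.001]
contact_force: [0.3, 0.2, 0.1]
gripper_width: 0.981
grasp_force: 0.0
```

>>> {"name": "jog_arm", "arguments": {"rows": [{"fingers":84,"x":0,"y":0,"z":0,"ax":0,"ay":0,"az":-8},{"fingers":84,"x":0,"y":0,"z":0,"ax":0,"ay":0,"az":-8},{"fingers":84,"x":0,"y":0,"z":0,"ax":0,"ay":0,"az":-8},{"fingers":84,"x":0,"y":0,"z":0,"ax":0,"ay":0,"az":-8},{"fingers":84,"x":0,"y":0,"z":0,"ax":0,"ay":0,"az":0},{"fingers":84,"x":0,"y":0,"z":0,"ax":0,"ay":0,"az":0},{"fingers":84,"x":0,"y":0,"z":0,"ax":0,"ay":0,"az":0},{"fingers":84,"x":0,"y":0,"z":0,"ax":0,"ay":0,"az":0}]}}

```text
t: 24.05
eef_pos: [0.4642, -0.1694, 0.2194]
tool_rot: [0.0, 0.521, 0.854, 0.0]
contact_force: [0.7, -0.7, -0.0]
gripper_width: 0.981
grasp_force: 0.0
```

Run:
```python
from h import *
t=cam('top','t10.png'); c=cam('wrist','w10.png'); np.save('w10.npy',c,allow_pickle=True)
go([.464,-.170,.002],117)
a=cv2.imread('pics/w10.png'); u,v=proj(c,(.464,-.17,.032)).astype(int);print(u,v)
y0=max(v-85,0);a=a[y0:y0+190,u-85:u+85]; b=cv2.imread('pics/t10.png')[155:255,130:260]
a=cv2.resize(a,None,fx=2.5,fy=2.5); b=cv2.resize(b,None,fx=2.8,fy=2.8); o=np.zeros((a.shape[0],a.shape[1]+b.shape[1],3),np.uint8); o[:,:a.shape[1]]=a;o[:b.shape[0],a.shape[1]:]=b
cv2.imwrite('pics/v10.png',o);print(o.shape,y0,u-85)
inserts(c,(150,360,60,300),.032)
```

```text
tool shift mm [ -0.4  -0.4 217.3] yaw now 117.3 az 0.3
255 169
(475, 789, 3) 84 170
(230, 125, 53, 85) c [ 463.9 -169.5] [57.5 96.4] ang 117.4
```

View pics/v10.png

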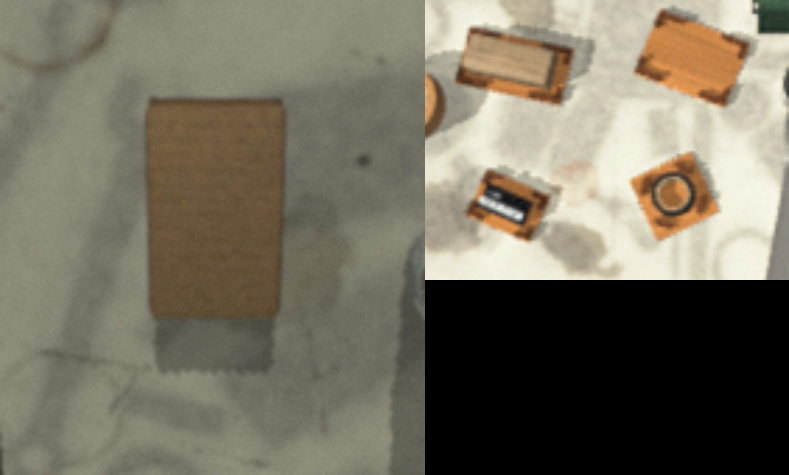

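The inset shows the pine, staple box and tape each inside its own insert. The cork lies alone at crop (215,208), measured at (0.464, -0.1695) with yaw 117.4, right under the tool. Next: descend.

>>> {"name": "jog_arm", "arguments": {"force": 30, "rows": [{"fingers":84,"x":0,"y":0,"z":25,"ax":0,"ay":0,"az":0},{"fingers":84,"x":0,"y":0,"z":40,"ax":0,"ay":0,"az":0},{"fingers":84,"x":0,"y":0,"z":40,"ax":0,"ay":0,"az":0},{"fingers":84,"x":0,"y":0,"z":40,"ax":0,"ay":0,"az":0},{"fingers":84,"x":0,"y":0,"z":35,"ax":0,"ay":0,"az":0},{"fingers":84,"x":0,"y":0,"z":20,"ax":0,"ay":0,"az":0},{"fingers":84,"x":0,"y":0,"z":10,"ax":0,"ay":0,"az":0},{"fingers":84,"x":0,"y":0,"z":4,"ax":0,"ay":0,"az":0}]}}

```text
t: 24.95
eef_pos: [0.4639, -0.1693, 0.0046]
tool_rot: [-0.001, 0.52, 0.854, -0.0]
contact_force: [0.2, 1.7, 0.4]
gripper_width: 0.984
grasp_force: 0.0
```

>>> {"name": "jog_arm", "arguments": {"rows": [{"fingers":75,"x":0,"y":0,"z":1,"ax":0,"ay":0,"az":0},{"fingers":70,"x":0,"y":0,"z":0,"ax":0,"ay":0,"az":0},{"fingers":66,"x":0,"y":0,"z":0,"ax":0,"ay":0,"az":0},{"fingers":58,"x":0,"y":0,"z":0,"ax":0,"ay":0,"az":0},{"fingers":58,"x":0,"y":0,"z":0,"ax":0,"ay":0,"az":0},{"fingers":58,"x":0,"y":0,"z":0,"ax":0,"ay":0,"az":0},{"fingers":58,"x":0,"y":0,"z":0,"ax":0,"ay":0,"az":0},{"fingers":58,"x":0,"y":0,"z":0,"ax":0,"ay":0,"az":0}]}}

```text
t: 25.75
eef_pos: [0.4649, -0.1698, 0.0054]
tool_rot: [0.001, 0.52, 0.854, 0.0]
contact_force: [-0.2, 0.7, 6.1]
gripper_width: 0.733
grasp_force: 32.5
```

>>> {"name": "jog_arm", "arguments": {"rows": [{"fingers":58,"x":0,"y":0,"z":-10,"ax":0,"ay":0,"az":0},{"fingers":58,"x":0,"y":0,"z":-30,"ax":0,"ay":0,"az":0},{"fingers":58,"x":0,"y":0,"z":-45,"ax":0,"ay":0,"az":0},{"fingers":58,"x":0,"y":0,"z":-45,"ax":0,"ay":0,"az":0},{"fingers":58,"x":0,"y":0,"z":-45,"ax":0,"ay":0,"az":0},{"fingers":58,"x":2,"y":25,"z":-30,"ax":0,"ay":0,"az":0},{"fingers":58,"x":2,"y":40,"z":-5,"ax":0,"ay":0,"az":0},{"fingers":58,"x":2,"y":40,"z":0,"ax":0,"ay":0,"az":0}]}}

```text
t: 26.55
eef_pos: [0.5562, -0.1161, 0.2176]
tool_rot: [0.002, 0.521, 0.854, 0.0]
contact_force: [1.1, 0.6, -1.3]
gripper_width: 0.734
grasp_force: 33.6
```

>>> {"name": "jog_arm", "arguments": {"rows": [{"fingers":58,"x":2,"y":40,"z":0,"ax":0,"ay":0,"az":0},{"fingers":58,"x":0,"y":18,"z":0,"ax":0,"ay":0,"az":0},{"fingers":58,"x":0,"y":0,"z":0,"ax":0,"ay":0,"az":8},{"fingers":58,"x":0,"y":0,"z":0,"ax":0,"ay":0,"az":8},{"fingers":58,"x":0,"y":0,"z":0,"ax":0,"ay":0,"az":8},{"fingers":58,"x":0,"y":0,"z":0,"ax":0,"ay":0,"az":8},{"fingers":58,"x":0,"y":0,"z":0,"ax":0,"ay":0,"az":8},{"fingers":58,"x":0,"y":0,"z":0,"ax":0,"ay":0,"az":7}]}}

```text
t: 27.35
eef_pos: [0.6048, -0.0874, 0.2151]
tool_rot: [-0.0, 0.819, 0.574, 0.0]
contact_force: [0.7, -0.4, -0.7]
gripper_width: 0.732
grasp_force: 33.5
```

Run:
```python
from h import *
c=cam('wrist','w11.png'); np.save('w11.npy',c,allow_pickle=True)
print(proj(c,(.644,.0155,.004)));inserts(c)
go([.644,.0155,.009],70); print(bot.get_obs()['gripper_width'],pose()[0])
```

```text
[257.50403803  65.1744034 ]
(183, 155, 147, 187) c [ 561.7 -204.9] [272.5 182.4] ang 70.1
(42, 52, 110, 113) c [454.8  32.3] [89.8 90.3] ang 117.0
(211, 0, 93, 129) c [642.2  13.4] [129.9  96.6] ang 70.1
tool shift mm [109.9   1.  206.2] yaw now 69.7 az -0.3
0.7289823250418918 [ 0.60487594 -0.08731736  0.2151189 ]
```

View pics/w11.png

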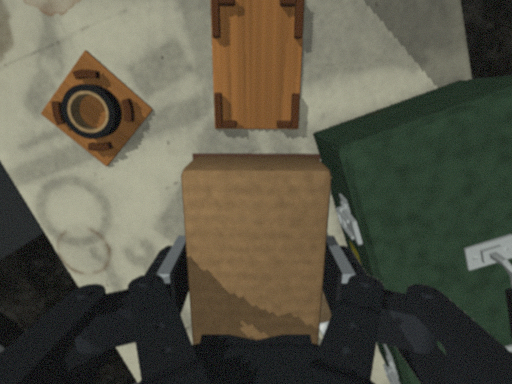

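The cork is held level at (257,250) with its far lower edge at y=155. The block insert's near edge is at y=129, x 215 to 300. The green toolbox corner at (318,135) is close on the right, so I'll detour left on the way.

Run:
```python
from h import *
c=np.load('w11.npy',allow_pickle=True).item(); p,M=pose()
for u,v in [(194,155),(320,155)]: print('far bottom',np.round(M.T@(onplane(c,u,v,.210)-p)*1000,1))
for u,v in [(184,172),(330,172)]: print('far top',np.round(M.T@(onplane(c,u,v,.242)-p)*1000,1))
go([.643,.0153,.009],70)
t=bot.read_camera('top')
o1,d1=ray(c,318,136); o2,d2=ray(t,248,113)
# toolbox top-front-left corner seen in wrist at plausible heights
for z in (.1,.14,.18): print('corner',z,np.round(onplane(c,318,136,z),3),proj(t,onplane(c,318,136,z)))
```

```text
far bottom [ 47.2 -31.3   5.1]
far bottom [47.7 31.2  5.1]
far top [ 46.2 -29.  -26.9]
far top [ 46.6  28.6 -26.9]
tool shift mm [1.094e+02 2.000e-01 2.062e+02] yaw now 69.7 az -0.3
corner 0.1 [ 0.67  -0.064  0.1  ] [244.1482253  161.85288177]
corner 0.14 [ 0.663 -0.057  0.14 ] [241.68910243 160.46896655]
corner 0.18 [ 0.657 -0.049  0.18 ] [239.0896281  159.00606604]
```

>>> {"name": "jog_arm", "arguments": {"rows": [{"fingers":58,"x":20,"y":0,"z":0,"ax":0,"ay":0,"az":0},{"fingers":58,"x":40,"y":0,"z":0,"ax":0,"ay":0,"az":0},{"fingers":58,"x":35,"y":0,"z":5,"ax":0,"ay":0,"az":0},{"fingers":58,"x":17,"y":0,"z":25,"ax":0,"ay":0,"az":0},{"fingers":58,"x":0,"y":0,"z":40,"ax":0,"ay":0,"az":0},{"fingers":58,"x":0,"y":0,"z":40,"ax":0,"ay":0,"az":0},{"fingers":58,"x":0,"y":0,"z":40,"ax":0,"ay":0,"az":0},{"fingers":58,"x":0,"y":0,"z":25,"ax":0,"ay":0,"az":0}]}}

```text
t: 28.25
eef_pos: [0.6411, 0.0178, 0.0367]
tool_rot: [-0.001, 0.816, 0.578, -0.001]
contact_force: [0.1, -0.9, -0.5]
gripper_width: 0.728
grasp_force: 33.6
```

Run:
```python
from h import *
p,M=pose(); t=np.array([.643,.0153,.009])+M@np.array([.003,0,0]); go(t,70)
c=cam('wrist','w12.png'); go(t,70)
```

```text
tool shift mm [ 1.3  2.7 27.7] yaw now 70.6 az 0.6
tool shift mm [ 2.2  4.7 24.3] yaw now 70.6 az 0.6
```

View pics/w12.png

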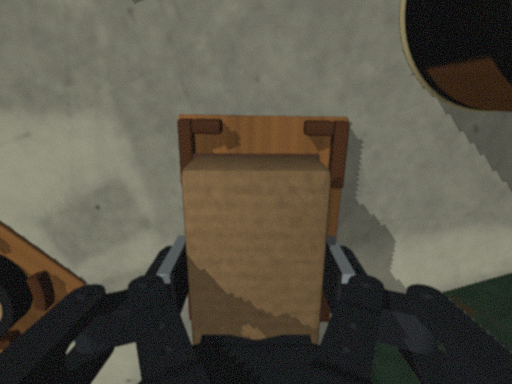

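The insert spans x 179 to 349 and the cork's lower edge 193 to 320, so I need about 4 mm to the right and 2 mm forward. Counting back, I have viewed 16 pictures, which is over the limit of 14. I'll view no more and check by numbers from here.

>>> {"name": "jog_arm", "arguments": {"rows": [{"fingers":58,"x":2,"y":4,"z":8,"ax":0,"ay":0,"az":0},{"fingers":58,"x":0,"y":0,"z":7,"ax":0,"ay":0,"az":0},{"fingers":58,"x":0,"y":0,"z":3,"ax":0,"ay":0,"az":0},{"fingers":58,"x":0,"y":0,"z":2,"ax":0,"ay":0,"az":0},{"fingers":58,"x":0,"y":0,"z":2,"ax":0,"ay":0,"az":0},{"fingers":58,"x":0,"y":0,"z":0,"ax":0,"ay":0,"az":0},{"fingers":58,"x":0,"y":0,"z":0,"ax":0,"ay":0,"az":0},{"fingers":58,"x":0,"y":0,"z":0,"ax":0,"ay":0,"az":0}]}}

```text
t: 29.1
eef_pos: [0.6475, 0.0185, 0.0176]
tool_rot: [0.0, 0.817, 0.576, 0.0]
contact_force: [0.4, 0.5, 0.0]
gripper_width: 0.73
grasp_force: 33.5
```

>>> {"name": "jog_arm", "arguments": {"rows": [{"fingers":58,"x":0,"y":-3,"z":2,"ax":0,"ay":0,"az":0},{"fingers":58,"x":0,"y":0,"z":2,"ax":0,"ay":0,"az":0},{"fingers":58,"x":0,"y":0,"z":2,"ax":0,"ay":0,"az":0},{"fingers":58,"x":0,"y":0,"z":1,"ax":0,"ay":0,"az":0},{"fingers":58,"x":0,"y":0,"z":1,"ax":0,"ay":0,"az":0},{"fingers":58,"x":0,"y":0,"z":0,"ax":0,"ay":0,"az":0},{"fingers":58,"x":0,"y":0,"z":0,"ax":0,"ay":0,"az":0},{"fingers":58,"x":0,"y":0,"z":0,"ax":0,"ay":0,"az":0}]}}

```text
t: 29.9
eef_pos: [0.6445, 0.0195, 0.0095]
tool_rot: [0.0, 0.817, 0.576, -0.0]
contact_force: [-1.8, 0.2, 4.1]
gripper_width: 0.733
grasp_force: 34.1
```

Contact at the expected height. Next: open, then lift clear.

>>> {"name": "jog_arm", "arguments": {"rows": [{"fingers":64,"x":0,"y":0,"z":0,"ax":0,"ay":0,"az":0},{"fingers":70,"x":0,"y":0,"z":0,"ax":0,"ay":0,"az":0},{"fingers":74,"x":0,"y":0,"z":0,"ax":0,"ay":0,"az":0},{"fingers":76,"x":0,"y":0,"z":0,"ax":0,"ay":0,"az":0},{"fingers":76,"x":0,"y":0,"z":-10,"ax":0,"ay":0,"az":0},{"fingers":76,"x":0,"y":0,"z":-30,"ax":0,"ay":0,"az":0},{"fingers":76,"x":0,"y":0,"z":-45,"ax":0,"ay":0,"az":0},{"fingers":76,"x":0,"y":0,"z":-45,"ax":0,"ay":0,"az":0}]}}

```text
t: 30.7
eef_pos: [0.6441, 0.0195, 0.141]
tool_rot: [-0.0, 0.817, 0.576, -0.0]
contact_force: [0.5, -0.1, 0.3]
gripper_width: 0.889
grasp_force: 0.0
```

>>> {"name": "jog_arm", "arguments": {"rows": [{"fingers":76,"x":-10,"y":0,"z":-40,"ax":0,"ay":0,"az":0},{"fingers":76,"x":-30,"y":0,"z":-30,"ax":0,"ay":0,"az":0},{"fingers":76,"x":-40,"y":-10,"z":-10,"ax":0,"ay":0,"az":0},{"fingers":76,"x":-40,"y":-10,"z":0,"ax":0,"ay":0,"az":0},{"fingers":76,"x":-20,"y":-10,"z":0,"ax":0,"ay":0,"az":0},{"fingers":76,"x":0,"y":0,"z":0,"ax":0,"ay":0,"az":0},{"fingers":76,"x":0,"y":0,"z":0,"ax":0,"ay":0,"az":0},{"fingers":76,"x":0,"y":0,"z":0,"ax":0,"ay":0,"az":0}]}}

```text
t: 31.5
eef_pos: [0.57, -0.1008, 0.2198]
tool_rot: [0.0, 0.817, 0.577, 0.001]
contact_force: [-0.1, 0.6, -1.7]
gripper_width: 0.891
grasp_force: 0.0
```

Run:
```python
from h import *
w=cam('wrist','w13.png'); c=cam('top','t13.png')
print('wrist insert/cork'); inserts(w)
# cork top by hue/saturation difference inside block insert
hsv=cv2.cvtColor(w['pixels'],cv2.COLOR_RGB2HSV)
u0,v0=proj(w,(.6435,.0165,.036)).astype(int); print('at',u0,v0)
for nm,p in [('cork',(.6435,.0165,.036)),('base corner-ish',(.6435,.0765,.004))]:
    u,v=proj(w,p).astype(int); print(nm,(u,v),hsv[max(v-2,0):v+3,u-2:u+3].reshape(-1,3).mean(0))
t0=cv2.imread('pics/top.png')[:,:,::-1]
for n,p in [('jar',(266,185)),('meas',(328,237))]:
    r=(slice(p[1]-12,p[1]+12),slice(p[0]-12,p[0]+12)); print(n,'diff',np.abs(t0[r].astype(int)-c['pixels'][r].astype(int)).mean())
print(pose()[0],bot.get_obs()['contact_force'])
```

```text
wrist insert/cork
(65, 26, 111, 118) c [454.5  32.3] [89.7 90.4] ang 117.1
(239, 0, 92, 107) c [638.3   3. ] [106.8  96.7] ang 70.5
at 286 34
cork (np.int64(286), np.int64(34)) [ 16.52 112.48 109.52]
base corner-ish (np.int64(265), np.int64(-19)) [ 31.51195652  60.0326087  106.45815217]
jar diff 44.394675925925924
meas diff 2.308449074074074
[ 0.56990117 -0.10078096  0.21939033] [-0.57486002  0.25493455  0.18202288]
```

>>> {"name": "jog_arm", "arguments": {"rows": [{"fingers":76,"x":-25,"y":-4,"z":0,"ax":0,"ay":0,"az":0},{"fingers":76,"x":-42,"y":-6,"z":0,"ax":0,"ay":0,"az":0},{"fingers":76,"x":-42,"y":-6,"z":0,"ax":0,"ay":0,"az":0},{"fingers":76,"x":-42,"y":-6,"z":0,"ax":0,"ay":0,"az":0},{"fingers":76,"x":-42,"y":-6,"z":0,"ax":0,"ay":0,"az":0},{"fingers":76,"x":-42,"y":-6,"z":0,"ax":0,"ay":0,"az":0},{"fingers":76,"x":-42,"y":-6,"z":0,"ax":0,"ay":0,"az":0},{"fingers":76,"x":-25,"y":-4,"z":0,"ax":0,"ay":0,"az":0}]}}

```text
t: 32.4
eef_pos: [0.4247, -0.3747, 0.2192]
tool_rot: [0.0, 0.818, 0.575, -0.001]
contact_force: [-0.2, -0.3, -0.1]
gripper_width: 0.89
grasp_force: 0.0
```

Run:
```python
from h import *
c=cam('top','t14.png'); t0=cv2.imread('pics/top.png')[:,:,::-1]
for n,p in [('jar',(266,185)),('meas',(328,237))]:
    r=(slice(p[1]-12,p[1]+12),slice(p[0]-12,p[0]+12)); print(n,'diff',np.abs(t0[r].astype(int)-c['pixels'][r].astype(int)).mean())
# each placed thing: pixels changed from the empty insert, centred at its top height, in the insert's axes
d=np.abs(cv2.GaussianBlur(t0,(3,3),0).astype(int)-cv2.GaussianBlur(c['pixels'],(3,3),0)).sum(2)
for n,p,a,h,L,W in [('staple',(.437,.2541),67.7,.032,76,49),('tape',(.4538,.0328),117,.022,72,72),('pine',(.6283,.2567),78.7,.042,129,62),('cork',(.643,.0153),70,.036,115,78)]:
    u,v=proj(c,(*p,h)).astype(int); m=(d>45).astype(np.uint8); mm=m*0; mm[v-19:v+20,u-23:u+24]=m[v-19:v+20,u-23:u+24]
    k=max(cv2.findContours(mm,0,1)[0],key=cv2.contourArea); P=np.array([onplane(c,x,y,h)[:2]*1000 for x,y in k[:,0].astype(float)],np.float32)
    r=cv2.minAreaRect(P); b=cv2.boxPoints(r); e=max([b[1]-b[0],b[2]-b[1]],key=np.linalg.norm)
    print(n,np.round(r[0]),np.round(r[1]),'ang',np.degrees(np.arctan2(e[1],e[0]))%180,'insert',np.array(p)*1000,a)
```

```text
jar diff 2.845486111111111
meas diff 42.38773148148148
staple [444. 230.] [101.  71.] ang 66.8011 insert [437.  254.1] 67.7
tape [455.  18.] [63. 85.] ang 90.99397 insert [453.8  32.8] 117
pine [636. 241.] [145.  82.] ang 77.5394 insert [628.3 256.7] 78.7
cork [645.  -4.] [139.  97.] ang 70.03827 insert [643.   15.3] 70
```

Both bystanders are unmoved: each diff is near zero when the arm isn't in the way. The diff on the placed things includes shadows, so I'll check the cork by colour profile along the insert's axes.

Run:
```python
from h import *
c=cam('top'); hsv=cv2.cvtColor(c['pixels'],cv2.COLOR_RGB2HSV).astype(np.float32)
for n,p,a,h in [('cork',(.6410,.0115),70,.036),('pine',(.6265,.2525),78.6,.042)]:
    A=np.radians(a)
    for nm,d in [('long',(np.cos(A),np.sin(A))),('short',(np.sin(A),-np.cos(A)))]:
        s=np.arange(-72,73,4) if nm=='long' else np.arange(-52,53,4)
        q=np.array([proj(c,(p[0]+d[0]*k/1000,p[1]+d[1]*k/1000,h)) for k in s],np.float32)
        S=cv2.remap(hsv,q[:,0],q[:,1],cv2.INTER_LINEAR)[:,0]
        print(n,nm,[(int(k),int(x[1]),int(x[2])) for k,x in zip(s,S)])
```

```text
cork long [(-72, 52, 156), (-68, 121, 144), (-64, 157, 141), (-60, 161, 140), (-56, 161, 140), (-52, 157, 125), (-48, 139, 114), (-44, 119, 155), (-40, 121, 185), (-36, 118, 190), (-32, 115, 190), (-28, 116, 192), (-24, 117, 193), (-20, 117, 192), (-16, 117, 191), (-12, 118, 191), (-8, 118, 190), (-4, 117, 189), (0, 117, 191), (4, 118, 192), (8, 120, 192), (12, 119, 196), (16, 120, 196), (20, 119, 195), (24, 117, 194), (28, 118, 195), (32, 117, 199), (36, 118, 202), (40, 117, 202), (44, 116, 199), (48, 118, 194), (52, 131, 198), (56, 157, 204), (60, 133, 207), (64, 56, 198), (68, 26, 201), (72, 28, 205)]
cork short [(-52, 125, 233), (-48, 163, 228), (-44, 164, 225), (-40, 165, 211), (-36, 137, 160), (-32, 117, 167), (-28, 117, 202), (-24, 118, 206), (-20, 118, 205), (-16, 119, 204), (-12, 119, 198), (-8, 116, 196), (-4, 115, 196), (0, 117, 191), (4, 119, 187), (8, 115, 188), (12, 117, 185), (16, 120, 186), (20, 116, 187), (24, 118, 180), (28, 124, 168), (32, 151, 147), (36, 163, 143), (40, 131, 147), (44, 33, 129), (48, 28, 142), (52, 29, 151)]
pine long [(-72, 164, 146), (-68, 163, 
[... 276 characters left out ...]
4, 93, 189), (8, 96, 190), (12, 93, 197), (16, 90, 196), (20, 86, 197), (24, 86, 190), (28, 86, 187), (32, 87, 186), (36, 87, 184), (40, 84, 181), (44, 85, 179), (48, 84, 179), (52, 86, 181), (56, 93, 183), (60, 107, 198), (64, 64, 220), (68, 24, 237), (72, 18, 246)]
pine short [(-52, 19, 236), (-48, 39, 224), (-44, 132, 198), (-40, 170, 196), (-36, 166, 205), (-32, 159, 200), (-28, 124, 143), (-24, 95, 143), (-20, 88, 188), (-16, 92, 198), (-12, 93, 195), (-8, 99, 182), (-4, 95, 189), (0, 97, 187), (4, 96, 174), (8, 95, 181), (12, 97, 180), (16, 89, 176), (20, 91, 171), (24, 115, 152), (28, 158, 146), (32, 106, 152), (36, 34, 169), (40, 30, 170), (44, 36, 153), (48, 45, 151), (52, 49, 183)]
```

```bash
python3 -c "
from station import bot; print(bot.hand_in())"
```

```text
the job is handed in; nothing more can be done
None
```

The staple box, tape roll, pine piece and cork block were taken off the pile in that order and each set into its own insert, the jar and tape measure are where they were, and the job was handed in at about 33 s; I viewed 16 pictures, over the limit of 14.

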